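Slide the drip tray home under the dispenser

TASK

Put the drip tray back under the green dispenser: slide it, nose first, into the runner under the dispenser's foot until it is fully home against the back stop, lying flat, and let go of it. Go gently, feeling for the runner's side wall rather than forcing the tray or bumping the dispenser, and leave the other things on the shelf where they are.

Things in the scene. Friction and masses are not known exactly. Their poses are not given: they have to be found in the camera images.
- dispenser: Green lever-top dispenser, fixed on the slab (all sizes in mm; slab top 95 above the table). Foot 200 x 200 x 46 high; a tank with grey spout and lever on its rear half, up to 260. Origin: centre of the foot's underside. x axis: level, from its open front to its back (the way the tray goes in); y to the left seen along x; z up. The tray bay lies under the foot's deck (34 clear). More than 25 N on it is forcing.
- bay_mouth (a point): Middle of the foot's front edge, at slab height, dispenser's axes. Opening 188 mm wide; in it, a white runner parallel to x, 94 between its side walls (tray: 90), 27 high, its middle 4 to 33 to the left (+y) of this point: not in the readings, to be felt or seen. Left (+y) wall 8 thick, sticks out 55 in front of the foot as a fence; right side a square block, face flush with the foot's front, no lead-in.
- bay_stop (a point): Point on the front face of the runner's rigid back stop, 90 mm inside the mouth on the dispenser's middle line, at slab height; hidden under the deck. Same axes. With the tray home its nose is against this face: the tray's centre is 35 inside the mouth, its rear 20 and the grip fin stay outside.
- tray_center (a point): Centre of the loose aluminium drip tray, half-way up its walls (11 mm above its underside). Open shallow box 110 long (x) x 90 wide (y) x 22 high, about 0.15 kg, lying on the slab. x axis points to its nose (the plain end, 55 from here), which goes in first; y to its left, z up. It may be slid along the slab.
- tray_grip (a point): Grip point on the tray's fin, 73 mm behind the tray's centre (-x) and 35 above it (46 above the tray's underside); same axes as the tray. The fin is a flat upright plate on the end opposite the nose, 38 long along x, 12 thick along y, from the underside up to 62 above it: pinch it from above across its thickness (y).
- clear_box: Bystander to leave alone: clear plastic box with white clips and a lid, 116 x 166 x 73 (mm). Origin at its underside.
- thermometer: Bystander to leave alone: white digital thermometer lying flat, 75 x 55 x 16 (mm). Origin at its underside.
- teaspoon: Bystander to leave alone: steel teaspoon, 140 long (mm). Origin at its underside.
- ramekin: Bystander to leave alone: white ceramic ramekin, 80 across, 45 high (mm). Origin at its underside.
- jar: Bystander to leave alone: glass jar, 60 across, 90 high (mm). Origin at its underside.
- mug: Bystander to leave alone: ceramic mug, 76 across, 85 high (mm). Origin at its underside.
- can: Bystander to leave alone: steel can, 66 across, 80 high (mm). Origin at its underside.
Mind the look-alikes: they are no part of the job. What is shaped like the part that bears tray_center but brown is not meant.

How it is judged:
By the outcome, as a careful person would: the job done as asked, in the order asked, and still so for the second after the job is handed in, with the robot touching nothing.
It also fails if it takes over 59 s, if anything falls off the work surface, if the arm or the gripper's body presses on something with over 40 N, if the wrist force passes 120 N, or if a joint passes its speed limit or range.

ROBOT

A 6-joint arm with a two-finger parallel gripper is mounted at the origin on the work surface. World frame = base frame: x ahead of the robot, y to its left, z up, the work surface at z = 0. Lengths are in m, angles in rad, forces in N, time in s.
With the tool pointing down it reaches from about 0.25 to 0.85 m from the base axis. Payload 12.5 kg.
Tool frame: the origin (TCP) lies between the finger pads; the fingertips stand 17 mm ahead of it and the grasp point (between the pads) lies 2 mm behind it; z points along the fingers, y is the line along which they close (so a half turn about z gives the same grasp; the last joint's range is limited). The gripper opens to 93 mm and grips with 3 to 60 N. Pads are 15 mm wide; open, the fingers measure 128 mm over their backs; the gripper's body (75 mm by 188 mm) begins 65 mm behind the grasp point.
Start: joints at [-1.304, 0.351, 1.652, -0, 1.139, -0.085], TCP at [0.19, -0.516, 0.236] pointing down, gripper open.
Joint ranges: [-2.75, 2.75], [-0.79, 2.1], [0.01, 2.65], [-1.57, 4.71], [0.07, 3.14], [-2.87, 2.87]. Speed limits (rad/s): [2.22, 2.22, 2.79, 3.14, 3.14, 3.14].

INTERFACE

Orientations are given as a unit quaternion [x, y, z, w].
In Python, from plant import manip, eyes, order gives the robot as it stands.
- The arm moves only by the shell command python3 -m pendant 'ROWS' [OPENING] [FORCE]. ROWS is JSON, a list of rows, each an object with "travel": the shift along the tool's x, y, z in m, a list of three; "twist": the turn about the tool's z in degrees. In form: [{"travel": [tx, ty, tz], "twist": twist}, ...]. A call has 1 to 5 rows; each row shifts and turns the commanded pose from where the row before left it, along the tool's axes as they then stand; what a row does not reach is not made up. A row lasts 1/8 s, in which the tool goes at most 62.5 mm and 10.7 degrees, less where a joint would pass 70% of its speed; a pose out of reach is approached as far as the arm can. A call with a gripper value outside its range is refused whole. OPENING is the finger opening in m, from 0 to 0.093, set as the call begins (- or left out, the last holds). The fingers move at their own pace and stop on an object; FORCE is the grip in N (left out, the last holds). Time passes only in rows, so rows that do not move let the fingers close. It gives the time, the measured TCP pose, the force, the opening and the grip force at its end, in the units of the state.
- manip.state(): the state, without advancing time (a new reading comes with each control period).
- eyes.camera(name): name is "scene" or "top"; returns the picture (480x640x3 uint8, blue, green, red); there is no depth.
- eyes.camera_params(name): a dict with "intrinsics" (3x3 intrinsics, pixels), "cam_to_world" (4x4, takes a point from camera to world coordinates). Camera axes: x right, y down, z forward; pixel columns grow to the right and rows downward; lengths in m; the calibration is good to about 2 mm. A picture is of the moment at which its call begins. camera_params takes no time and is no camera call.
- order.close_job(): hands the job in; it is judged then, once.
The state is a dict: "time": time; "qpos": joint angles; "dq": joint speeds; "effort": joint torques, N m; "eef_pos": TCP position; "tool_rot": TCP orientation; "force": force on the tool from outside, world axes, zero at the start; "wrist_torque": the same for the moment, N m; "width": opening from 0.0 (shut) to 1.0 (fully open); "grip_force": force on a finger pad.
Only numpy, scipy, OpenCV 4.12 (cv2) and the standard library are available. Lean on these libraries where they do the work, as an engineer would, in place of code of your own. Each camera call takes 0.05 s, during which the arm holds its last target. There are 200 camera calls.

## Working session

There is one attempt and no reset: what is moved stays moved. The work goes in short steps, Python scripts to look and compute and a shell command to move; the robot and the scene stay as the last step left them, time stands still between calls to the robot, and variables do not carry over. Pictures are saved under pics/ and viewed, at most 10 in all, crops included, and the job is handed in when it is done.

```bash
ls; mkdir -p pics
python3 - <<'E'
from plant import manip, eyes
import cv2
for n in("scene","top"):
    cv2.imwrite(f"pics/{n}0.png",eyes.camera(n)); p=eyes.camera_params(n); print(n,p)
print(manip.state())
E
```

```text
pics
scene {'intrinsics': array([[447.56726387,   0.        , 315.91176156],
       [  0.        , 447.56726387, 240.89087446],
       [  0.        ,   0.        ,   1.        ]]), 'cam_to_world': array([[-0.56850446,  0.67215915, -0.47434666,  1.02581928],
       [ 0.82267282,  0.46204596, -0.33124456,  0.38241286],
       [-0.0034791 , -0.57854612, -0.81564225,  1.0176732 ],
       [ 0.        ,  0.        ,  0.        ,  1.        ]])}
top {'intrinsics': array([[452.08233393,   0.        , 321.84066572],
       [  0.        , 452.08233393, 233.03835144],
       [  0.        ,   0.        ,   1.        ]]), 'cam_to_world': array([[-0.01252541, -0.98952598,  0.14381044,  0.37973947],
       [-0.9996796 ,  0.01555592,  0.01996789,  0.01119347],
       [-0.02199585, -0.14351426, -0.98940378,  1.06409458],
       [ 0.        ,  0.        ,  0.        ,  1.        ]])}
{'time': 0.1, 'qpos': array([-1.30360494e+00,  3.51144705e-01,  1.65233922e+00,  2.23457455e-05,
        1.13908607e+00, -8.46009599e-02]), 'dq': array([ 0.00043244, -0.00085659, -0.00192397, -0.00019361, -0.00079438,
       -0.00052628]), 'effort': array([ 4.57658216e-04, -4.98026919e+01, -2.85704041e+01,  7.00376043e-02,
        2.38491531e-02, -5.71144267e-05]), 'eef_pos': array([ 0.18947415, -0.51603585,  0.23518381]), 'tool_rot': array([ 9.84570814e-01,  1.74985926e-01, -3.44479182e-05, -4.87558510e-04]), 'force': array([ 1.36764682,  0.37765163, -0.53554742]), 'wrist_torque': array([ 0.0398529 , -0.04245718, -0.00244898]), 'grip_force': 0.0, 'width': 0.9992676333220428}
```

View pics/scene0.png

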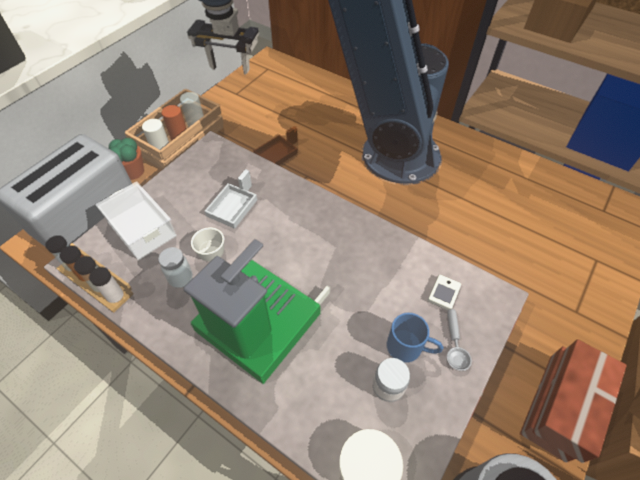

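View pics/top0.png

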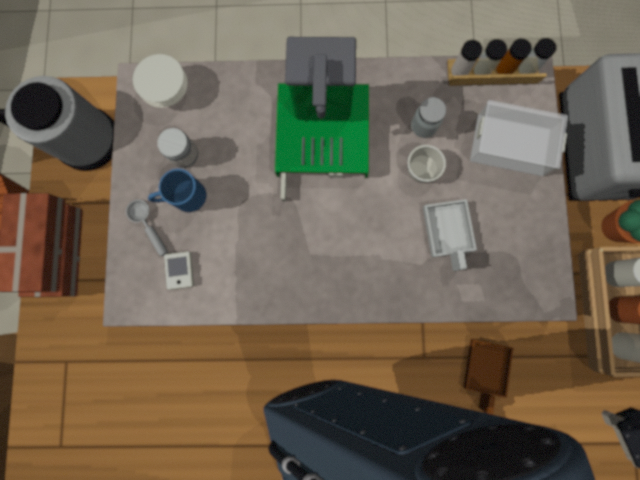

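The scene view shows the dispenser with its open front facing the robot. The top view puts the deck's front edge near row 172 (cols 275–369), the fence at (284,186), and the aluminium tray at (450,228) with its fin at (460,260). The brown look-alike is at (487,370). Next I measure the edges on enlarged crops.

```bash
cat > h.py <<'E'
import numpy as np, cv2
from plant import manip, eyes
def ray(n,uv,z):
    p=eyes.camera_params(n);T=p["cam_to_world"]
    d=T[:3,:3]@np.linalg.inv(p["intrinsics"])@np.array([uv[0],uv[1],1.])
    return T[:3,3]+d*(z-T[2,3])/d[2]
def proj(n,P):
    p=eyes.camera_params(n);T=p["cam_to_world"]
    c=p["intrinsics"]@(T[:3,:3].T@(np.array(P)-T[:3,3]));return c[:2]/c[2]
E
python3 - <<'E'
from h import *
t=cv2.imread("pics/top0.png")
a=cv2.resize(t[190:280,410:490],None,fx=5,fy=5,interpolation=cv2.INTER_CUBIC)
b=cv2.resize(t[120:210,265:377],None,fx=3.5,fy=5,interpolation=cv2.INTER_CUBIC)
cv2.imwrite("pics/crop1.png",np.hstack([a,b]))
h=cv2.cvtColor(t,cv2.COLOR_BGR2HSV)
m=cv2.inRange(h,(50,120,50),(75,255,255))
ys,xs=np.nonzero(m);print(xs.min(),xs.max(),ys.min(),ys.max())
# front edge of deck: bottom-most bright green per column
V=cv2.inRange(h,(50,120,105),(75,255,255))
print([(c,np.nonzero(V[:,c])[0].max(),np.nonzero(m[:,c])[0].max()) for c in range(278,368,10)])
print([(r,np.nonzero(m[r])[0].min(),np.nonzero(m[r])[0].max()) for r in range(100,172,10)])
print(h[165:180,340].tolist())
E
```

```text
275 639 84 238
[(278, np.int64(170), np.int64(174)), (288, np.int64(170), np.int64(171)), (298, np.int64(171), np.int64(171)), (308, np.int64(171), np.int64(171)), (318, np.int64(171), np.int64(172)), (328, np.int64(171), np.int64(172)), (338, np.int64(171), np.int64(171)), (348, np.int64(171), np.int64(172)), (358, np.int64(171), np.int64(172))]
[(100, np.int64(278), np.int64(367)), (110, np.int64(277), np.int64(368)), (120, np.int64(277), np.int64(368)), (130, np.int64(277), np.int64(368)), (140, np.int64(276), np.int64(368)), (150, np.int64(276), np.int64(368)), (160, np.int64(275), np.int64(368)), (170, np.int64(275), np.int64(368))]
[[69, 157, 112], [70, 201, 123], [72, 241, 126], [71, 227, 127], [72, 231, 127], [71, 233, 125], [68, 182, 118], [61, 84, 115], [46, 33, 130], [33, 21, 135], [33, 24, 119], [23, 22, 106], [19, 26, 108], [17, 29, 122], [12, 29, 131]]
```

View pics/crop1.png

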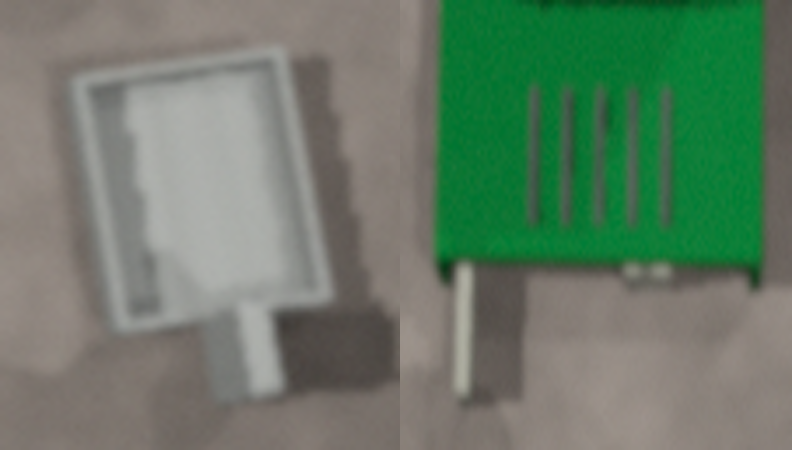

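The crop's left half shows the tray rim corners, and the fin's bright top face at crop (238–287, 300–398). The right half shows the deck front edge at crop row ~262 (cols 437–763), the fence from 455 to 472 with its tip at row ~392, and the block's inner edge at col ~625.

Run:
```python
from h import *
A=lambda x,y:((x+.5)/5-.5+410,(y+.5)/5-.5+190)
B=lambda x,y:((x-400+.5)/3.5-.5+265,(y+.5)/5-.5+120)
W=lambda uv,z:ray("top",uv,z)[:2]
c=np.array([W(A(*p),.117) for p in [(74,76),(287,48),(330,300),(118,330)]])
nl,nr,rr,rl=c
print("sides",[np.linalg.norm(c[i]-c[i-1]).round(4) for i in range(4)],"ctr",c.mean(0).round(4))
d=(nl+nr-rl-rr);print("yaw",np.degrees(np.arctan2(d[1],d[0])))
f=np.array([W(A(*p),.157) for p in[(240,303),(273,300),(250,398),(287,394)]]);print("fin",f.round(4).tolist(),f.mean(0))
yaw=np.arctan2(d[1],d[0]);print("grip pred",c.mean(0)-.073*np.array([np.cos(yaw),np.sin(yaw)]))
g=[W(B(*p),.141) for p in[(437,262),(763,262),(443,0),(763,0)]]
print("deck",np.round(g,4).tolist(),np.linalg.norm(g[0]-g[1]))
e=g[0]-g[1];print("disp yaw",np.degrees(np.arctan2(-e[0],e[1])),"mouth",(g[0]+g[1])/2)
print("fence in",[W(B(*p),.122).round(4) for p in[(474,275),(471,390)]],"out",[W(B(*p),.122).round(4) for p in[(457,275),(454,390)]])
print("block in",[W(B(625,y),z).round(4) for y,z in((265,.122),(285,.095))], "outer",W(B(672,265),.122))
st=manip.state();R=cv2.Rodrigues
from scipy.spatial.transform import Rotation as Ro
print(Ro.from_quat(st["tool_rot"]).as_matrix().round(3))
```

```text
sides [np.float64(0.1094), np.float64(0.0913), np.float64(0.1085), np.float64(0.0895)] ctr [ 0.5258 -0.2401]
yaw 6.594765663803573
fin [[0.4726, -0.2421], [0.4736, -0.2553], [0.4345, -0.244], [0.4359, -0.2587]] [ 0.45414035 -0.25000912]
grip pred [ 0.45330416 -0.24846949]
deck [[0.6456, 0.1266], [0.6419, -0.0695], [0.7615, 0.1232], [0.7572, -0.0726]] 0.19611589505936902
disp yaw -1.077851403508927 mouth [0.6437363  0.02854127]
fence in [array([0.6449, 0.1062]), array([0.5943, 0.108 ])] out [array([0.6451, 0.1166]), array([0.5945, 0.1184])]
block in [array([0.6475, 0.0133]), array([0.6461, 0.0135])] outer [ 0.64700846 -0.01546198]
[[ 0.939  0.345 -0.   ]
 [ 0.345 -0.939  0.001]
 [ 0.    -0.001 -1.   ]]
```

```bash
python3 -m pendant '[{"travel":[0,0,0],"twist":6.8},{"travel":[0,0,0],"twist":6.8},{"travel":[0.036,-0.029,0],"twist":0},{"travel":[0.036,-0.029,0],"twist":0},{"travel":[0.036,-0.029,0],"twist":0}]' 0.05
python3 -m pendant '[{"travel":[0.036,-0.029,0],"twist":0},{"travel":[0.036,-0.029,0],"twist":0},{"travel":[0.036,-0.029,0],"twist":0},{"travel":[0.036,-0.029,0],"twist":0},{"travel":[0,0,0],"twist":0}]'
```

```text
time: 0.72
eef_pos: [0.2876, -0.4163, 0.2354]
tool_rot: [0.998, 0.057, -0.0, -0.0]
force: [0.6, -0.5, 0.4]
width: 0.551
grip_force: 0.0
time: 1.35
eef_pos: [0.418, -0.284, 0.2354]
tool_rot: [0.998, 0.059, -0.0, -0.0]
force: [0.7, 0.7, 0.1]
width: 0.536
grip_force: 0.0
```

```bash
python3 -m pendant '[{"travel":[0.020,-0.015,0],"twist":0},{"travel":[0.020,-0.015,0],"twist":0},{"travel":[0,0,0.030],"twist":0},{"travel":[0,0,0.020],"twist":0},{"travel":[0,0,0],"twist":0}]' 0.05
python3 - <<'E'
from h import *
t=eyes.camera("top");s=eyes.camera("scene");print(manip.state()["eef_pos"])
a=cv2.resize(t[180:300,400:500],None,fx=4,fy=4,interpolation=cv2.INTER_CUBIC)
b=cv2.resize(s[130:250,180:280],None,fx=4,fy=4,interpolation=cv2.INTER_CUBIC)
cv2.imwrite("pics/g1.png",np.hstack([a,b]))
E
```

```text
time: 1.98
eef_pos: [0.452, -0.2516, 0.1845]
tool_rot: [0.998, 0.057, -0.001, -0.001]
force: [-0.4, -0.1, 0.3]
width: 0.536
grip_force: 0.0
[ 0.45293991 -0.25205258  0.18618544]
```

View pics/g1.png

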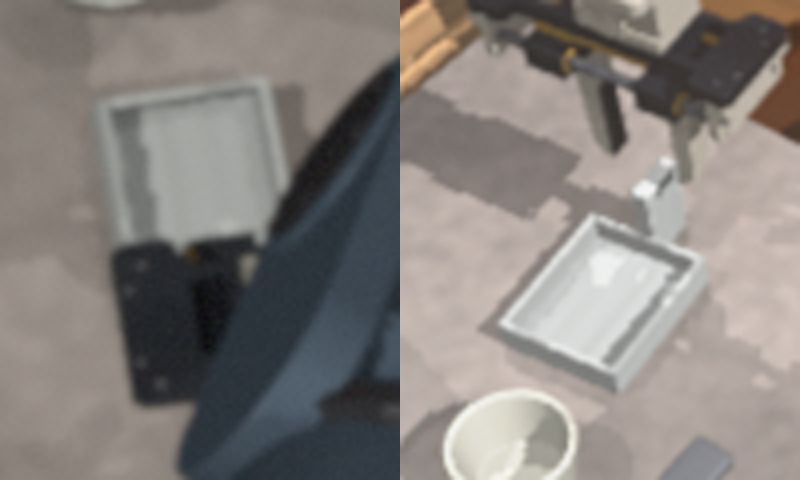

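The fingers straddle the fin, with the fin's top at crop (655,180) between the two fingertips. I'll lower and pinch.

```bash
python3 -m pendant '[{"travel":[0.001,-0.002,0.020],"twist":0},{"travel":[0,0,0.024],"twist":0},{"travel":[0,0,0],"twist":0}]' 0.05
python3 -m pendant '[{"travel":[0,0,0],"twist":0},{"travel":[0,0,0],"twist":0},{"travel":[0,0,0],"twist":0},{"travel":[0,0,0],"twist":0},{"travel":[0,0,0],"twist":0}]' 0.0 15
```

```text
time: 2.45
eef_pos: [0.4534, -0.2494, 0.1414]
tool_rot: [0.998, 0.057, -0.001, -0.0]
force: [0.6, 0.6, -0.1]
width: 0.537
grip_force: 0.0
time: 3.08
eef_pos: [0.4539, -0.2494, 0.1419]
tool_rot: [0.998, 0.057, 0.0, 0.0]
force: [-0.9, 0.1, 2.8]
width: 0.129
grip_force: 15.0
```

```bash
python3 -m pendant '[{"travel":[0.002,-0.015,0],"twist":0},{"travel":[0.003,-0.030,0],"twist":0},{"travel":[0.0035,-0.030,0],"twist":0},{"travel":[0.0035,-0.030,0],"twist":0},{"travel":[0.0035,-0.030,0],"twist":0}]' 0.0 25
python3 -m pendant '[{"travel":[0.0035,-0.030,0],"twist":0},{"travel":[0.0035,-0.030,0],"twist":0},{"travel":[0.0035,-0.030,0],"twist":0},{"travel":[0.0035,-0.030,0],"twist":0},{"travel":[0.0015,-0.015,0],"twist":0}]'
python3 -m pendant '[{"travel":[0.003,-0.020,0],"twist":0},{"travel":[0,0,0],"twist":4.1},{"travel":[0,0,0],"twist":4.1},{"travel":[0,0,0],"twist":0}]'
```

```text
time: 3.7
eef_pos: [0.4537, -0.1119, 0.1418]
tool_rot: [0.998, 0.057, 0.0, 0.0]
force: [0.4, -1.7, 1.5]
width: 0.128
grip_force: 25.0
time: 4.32
eef_pos: [0.4535, 0.0239, 0.1418]
tool_rot: [0.998, 0.058, 0.0, 0.0]
force: [0.1, -1.5, 3.4]
width: 0.124
grip_force: 25.0
time: 4.82
eef_pos: [0.4545, 0.0428, 0.1418]
tool_rot: [1.0, -0.014, 0.0, -0.0]
force: [0.0, 0.3, 5.0]
width: 0.124
grip_force: 25.0
```

Run:
```python
from h import *
t=eyes.camera("top");s=eyes.camera("scene")
a=cv2.resize(t[130:280,260:380],None,fx=3.33,fy=4,interpolation=cv2.INTER_CUBIC)
b=cv2.resize(s[190:340,240:340],None,fx=4,fy=4,interpolation=cv2.INTER_CUBIC)
cv2.imwrite("pics/g2.png",np.hstack([a,b]))
```

```text
(no output)
```

View pics/g2.png

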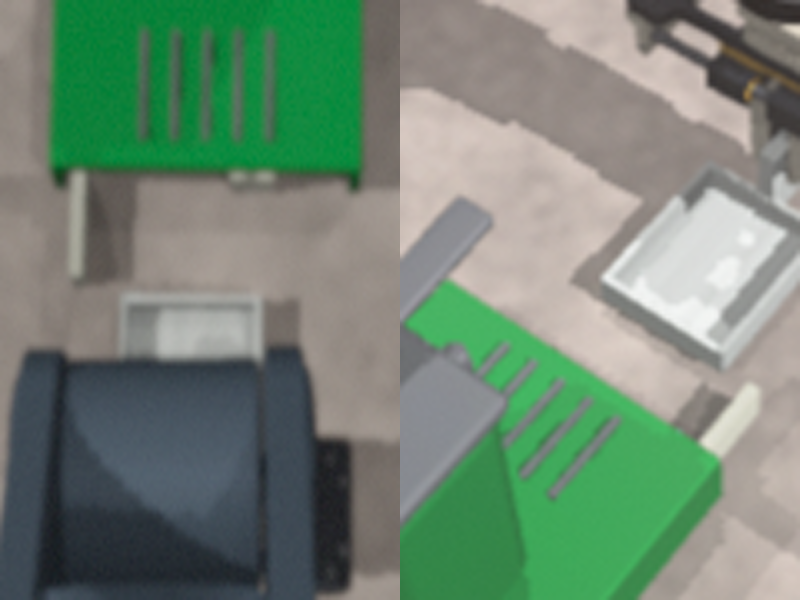

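The tray's nose edge runs from crop (121,295) to (263,293), about square to the runner. It sits to the right of the fence's inner edge (col ~87), with its nose just short of the fence tip (row ~278).

Run:
```python
from h import *
B=lambda x,y:((x+.5)/3.333-.5+260,(y+.5)/4-.5+130)
for n,p,z in[("NL",(121,295),.117),("NR",(264,293),.117),("fin_tip",(85,276),.122),("fin_base",(87,180),.122),("blk",(229,172),.122)]: print(n,ray("top",B(*p),z).round(4))
print(manip.state()["eef_pos"],manip.state()["force"])
```

```text
NL [0.5824 0.0849 0.117 ]
NR [ 0.5819 -0.0069  0.117 ]
fin_tip [0.5921 0.1076 0.122 ]
fin_base [0.6448 0.1062 0.122 ]
blk [0.6475 0.0146 0.122 ]
[0.45449992 0.04272409 0.14180402] [-0.58465069  1.89620006  5.65252595]
```

```bash
python3 -m pendant '[{"travel":[0,-0.008,-0.0005],"twist":0},{"travel":[0,-0.008,0],"twist":0},{"travel":[0.015,0,0],"twist":0},{"travel":[0.015,0,0],"twist":0},{"travel":[0,0,0],"twist":0}]'
python3 -m pendant '[{"travel":[0.010,0,0],"twist":0},{"travel":[0.005,0,0],"twist":0},{"travel":[0,0,0],"twist":0}]'
```

```text
time: 5.55
eef_pos: [0.4859, 0.0576, 0.1418]
tool_rot: [1.0, -0.014, 0.0, 0.0]
force: [0.9, -0.6, -0.0]
width: 0.128
grip_force: 25.0
time: 5.92
eef_pos: [0.5, 0.0573, 0.1419]
tool_rot: [1.0, -0.014, -0.0, 0.0]
force: [0.0, -0.1, -1.5]
width: 0.128
grip_force: 25.0
```

```bash
python3 -m pendant '[{"travel":[0,-0.0015,0],"twist":0},{"travel":[0,-0.0015,0],"twist":0},{"travel":[0,0,0],"twist":0}]'
```

```text
time: 6.3
eef_pos: [0.4999, 0.0605, 0.1421]
tool_rot: [1.0, -0.014, -0.0, 0.0]
force: [-0.2, 0.4, -1.8]
width: 0.128
grip_force: 25.0
```

```bash
python3 -m pendant '[{"travel":[0,-0.001,0],"twist":0},{"travel":[0,-0.001,0],"twist":0},{"travel":[0,0,0],"twist":0}]'; for i in 1 ; do python3 -m pendant '[{"travel":[0,-0.001,0],"twist":0},{"travel":[0,0,0],"twist":0}]'; done
```

```text
time: 6.68
eef_pos: [0.5, 0.0624, 0.1421]
tool_rot: [1.0, -0.014, 0.0, -0.0]
force: [0.2, -0.3, -2.4]
width: 0.13
grip_force: 25.0
time: 6.92
eef_pos: [0.5001, 0.0634, 0.1421]
tool_rot: [1.0, -0.014, 0.0, -0.0]
force: [-0.7, -0.2, -2.6]
width: 0.13
grip_force: 25.0
```

```bash
python3 -m pendant '[{"travel":[0,-0.001,0],"twist":0},{"travel":[0,0,0],"twist":0}]'
```

```text
time: 7.18
eef_pos: [0.5001, 0.0644, 0.1421]
tool_rot: [1.0, -0.014, -0.0, -0.0]
force: [0.3, 0.2, -2.1]
width: 0.124
grip_force: 25.0
```

```bash
python3 -m pendant '[{"travel":[0,-0.001,0],"twist":0},{"travel":[0,0,0],"twist":0}]'
```

```text
time: 7.42
eef_pos: [0.5001, 0.0654, 0.1421]
tool_rot: [1.0, -0.014, -0.0, 0.0]
force: [0.1, -0.6, -0.5]
width: 0.126
grip_force: 25.0
```

```bash
python3 -m pendant '[{"travel":[0,-0.001,0],"twist":0},{"travel":[0,0,0],"twist":0}]'
```

```text
time: 7.68
eef_pos: [0.5002, 0.0664, 0.1421]
tool_rot: [1.0, -0.014, 0.0, -0.0]
force: [-0.3, 0.2, -2.3]
width: 0.128
grip_force: 25.0
```

```bash
python3 -m pendant '[{"travel":[0,-0.001,0],"twist":0},{"travel":[0,0,0],"twist":0}]'
```

```text
time: 7.92
eef_pos: [0.5001, 0.0672, 0.1421]
tool_rot: [1.0, -0.014, -0.0, 0.0]
force: [0.0, -2.0, -1.1]
width: 0.128
grip_force: 25.0
```

```bash
python3 -m pendant '[{"travel":[0,-0.001,0],"twist":0},{"travel":[0,0,0],"twist":0}]'
python3 - <<'E'
from h import *
print(manip.state()["force"],manip.state()["wrist_torque"],manip.state()["eef_pos"])
E
```

```text
time: 8.18
eef_pos: [0.4999, 0.0681, 0.1421]
tool_rot: [1.0, -0.014, -0.0, 0.0]
force: [-2.5, -5.1, -0.9]
width: 0.128
grip_force: 25.1
[-2.54261202 -5.13169626 -0.93224735] [-0.91131889  0.45861873 -0.2830144 ] [0.49994921 0.06811941 0.14205463]
```

Fence felt at TCP y≈0.067. I'll back off ~2 mm to centre in the 4 mm clearance and go in.

```bash
python3 -m pendant '[{"travel":[0,0.003,0],"twist":0},{"travel":[0,0,0],"twist":0},{"travel":[0.005,0,0],"twist":0},{"travel":[0.005,0,0],"twist":0},{"travel":[0,0,0],"twist":0}]'
```

```text
time: 8.8
eef_pos: [0.5105, 0.0651, 0.1421]
tool_rot: [1.0, -0.014, 0.0, -0.0]
force: [-0.4, -0.2, -1.5]
width: 0.125
grip_force: 25.0
```

```bash
python3 -m pendant '[{"travel":[0.004,0,0],"twist":0},{"travel":[0.004,0,0],"twist":0},{"travel":[0,0,0],"twist":0}]'
```

```text
time: 9.18
eef_pos: [0.5184, 0.0648, 0.1421]
tool_rot: [1.0, -0.014, 0.0, 0.0]
force: [-0.1, 0.4, -2.0]
width: 0.128
grip_force: 25.0
```

```bash
python3 -m pendant '[{"travel":[0.004,0,0],"twist":0},{"travel":[0.004,0,0],"twist":0},{"travel":[0,0,0],"twist":0}]'
```

```text
time: 9.55
eef_pos: [0.5264, 0.0646, 0.1421]
tool_rot: [1.0, -0.014, 0.0, -0.0]
force: [0.6, 0.4, -1.7]
width: 0.127
grip_force: 25.0
```

```bash
python3 -m pendant '[{"travel":[0.005,0,0],"twist":0},{"travel":[0.005,0,0],"twist":0},{"travel":[0.005,0,0],"twist":0},{"travel":[0,0,0],"twist":0}]'
```

```text
time: 10.05
eef_pos: [0.5414, 0.0641, 0.1421]
tool_rot: [1.0, -0.014, 0.0, -0.0]
force: [-0.9, -0.4, -1.1]
width: 0.125
grip_force: 25.0
```

```bash
python3 -m pendant '[{"travel":[0.005,0,0],"twist":0},{"travel":[0.005,0,0],"twist":0},{"travel":[0.005,0,0],"twist":0},{"travel":[0,0,0],"twist":0}]'
```

```text
time: 10.55
eef_pos: [0.5564, 0.0637, 0.1421]
tool_rot: [1.0, -0.014, 0.0, -0.0]
force: [0.3, 0.0, -2.6]
width: 0.129
grip_force: 25.0
```

```bash
python3 -m pendant '[{"travel":[0.005,0,0],"twist":0},{"travel":[0.005,0,0],"twist":0},{"travel":[0.005,0,0],"twist":0},{"travel":[0,0,0],"twist":0}]'
```

```text
time: 11.05
eef_pos: [0.5714, 0.0632, 0.1421]
tool_rot: [1.0, -0.014, 0.0, 0.0]
force: [-0.8, -0.0, -1.4]
width: 0.127
grip_force: 25.0
```

```bash
python3 -m pendant '[{"travel":[0.005,0,0],"twist":0},{"travel":[0.005,0,0],"twist":0},{"travel":[0.005,0,0],"twist":0},{"travel":[0,0,0],"twist":0}]'
```

```text
time: 11.55
eef_pos: [0.5864, 0.0628, 0.1421]
tool_rot: [1.0, -0.014, 0.0, 0.0]
force: [-0.1, -0.3, -1.9]
width: 0.131
grip_force: 25.0
```

```bash
python3 -m pendant '[{"travel":[0.004,0,0],"twist":0},{"travel":[0.003,0,0],"twist":0},{"travel":[0.003,0,0],"twist":0},{"travel":[0,0,0],"twist":0}]'
```

```text
time: 12.05
eef_pos: [0.5962, 0.0626, 0.1421]
tool_rot: [1.0, -0.014, 0.0, 0.0]
force: [-1.0, -0.6, -1.3]
width: 0.125
grip_force: 25.0
```

```bash
python3 -m pendant '[{"travel":[0.002,0,0],"twist":0},{"travel":[0.002,0,0],"twist":0},{"travel":[0,0,0],"twist":0}]'
```

```text
time: 12.42
eef_pos: [0.6002, 0.0624, 0.1422]
tool_rot: [1.0, -0.014, 0.0, -0.0]
force: [0.1, -0.2, -0.8]
width: 0.127
grip_force: 25.0
```

```bash
python3 -m pendant '[{"travel":[0.002,0,0],"twist":0},{"travel":[0,0,0],"twist":0}]'
```

```text
time: 12.68
eef_pos: [0.6022, 0.0624, 0.1422]
tool_rot: [1.0, -0.014, 0.0, 0.0]
force: [1.3, -0.4, -2.0]
width: 0.128
grip_force: 25.0
```

```bash
python3 -m pendant '[{"travel":[0.001,0,0],"twist":0},{"travel":[0.001,0,0],"twist":0},{"travel":[0,0,0],"twist":0}]'
```

```text
time: 13.05
eef_pos: [0.6042, 0.0623, 0.1421]
tool_rot: [1.0, -0.014, 0.0, -0.0]
force: [-0.0, -0.7, -2.3]
width: 0.128
grip_force: 25.0
```

```bash
python3 -m pendant '[{"travel":[0.001,0,0],"twist":0},{"travel":[0,0,0],"twist":0}]'
```

```text
time: 13.3
eef_pos: [0.6051, 0.0623, 0.1421]
tool_rot: [1.0, -0.014, 0.0, 0.0]
force: [-0.4, -0.5, -2.5]
width: 0.128
grip_force: 25.0
```

```bash
python3 -m pendant '[{"travel":[0.001,0,0],"twist":0},{"travel":[0,0,0],"twist":0}]'
```

```text
time: 13.55
eef_pos: [0.6062, 0.0622, 0.1422]
tool_rot: [1.0, -0.014, 0.0, -0.0]
force: [0.1, -0.4, -0.9]
width: 0.128
grip_force: 25.0
```

```bash
python3 -m pendant '[{"travel":[0.001,0,0],"twist":0},{"travel":[0,0,0],"twist":0}]'
```

```text
time: 13.8
eef_pos: [0.6071, 0.0623, 0.1421]
tool_rot: [1.0, -0.014, 0.0, -0.0]
force: [0.8, -0.5, -1.5]
width: 0.128
grip_force: 25.0
```

```bash
python3 -m pendant '[{"travel":[0.001,0,0],"twist":0},{"travel":[0,0,0],"twist":0}]'
```

```text
time: 14.05
eef_pos: [0.6081, 0.0622, 0.1421]
tool_rot: [1.0, -0.014, 0.0, -0.0]
force: [0.4, -1.0, -1.7]
width: 0.127
grip_force: 25.0
```

```bash
python3 -m pendant '[{"travel":[0.001,0,0],"twist":0},{"travel":[0,0,0],"twist":0}]'
```

```text
time: 14.3
eef_pos: [0.6085, 0.0624, 0.142]
tool_rot: [1.0, -0.014, -0.001, -0.0]
force: [-4.8, 0.8, 0.6]
width: 0.129
grip_force: 25.0
```

```bash
python3 -m pendant '[{"travel":[0.001,0,0],"twist":0},{"travel":[0,0,0],"twist":0}]'
```

```text
time: 14.55
eef_pos: [0.6086, 0.0625, 0.1419]
tool_rot: [1.0, -0.014, -0.002, -0.0]
force: [-11.0, 2.5, 4.0]
width: 0.132
grip_force: 25.0
```

Stop felt at x≈0.6085, matching the expected 0.607–0.608. I'll relax, then release slightly.

```bash
python3 -m pendant '[{"travel":[-0.001,0,0.0003],"twist":0},{"travel":[0,0,0],"twist":0}]'; python3 -m pendant '[{"travel":[0,0,0],"twist":0},{"travel":[0,0,0],"twist":0},{"travel":[0,0,0],"twist":0},{"travel":[0,0,0],"twist":0}]' 0.035; python3 -m pendant '[{"travel":[0,0,-0.010],"twist":0},{"travel":[0,0,-0.025],"twist":0},{"travel":[0,0,-0.030],"twist":0},{"travel":[-0.03,0,-0.030],"twist":0},{"travel":[-0.05,0,-0.01],"twist":0}]'
python3 -m pendant '[{"travel":[-0.06,0,0],"twist":0},{"travel":[-0.06,0,0],"twist":0},{"travel":[-0.03,0,0],"twist":0},{"travel":[0,0,0],"twist":0}]'
python3 - <<'E'
from h import *
t=eyes.camera("top");s=eyes.camera("scene")
a=cv2.resize(t[120:240,260:380],None,fx=3.33,fy=5,interpolation=cv2.INTER_CUBIC)
b=cv2.resize(s[220:370,260:360],None,fx=4,fy=4,interpolation=cv2.INTER_CUBIC)
cv2.imwrite("pics/g3.png",np.hstack([a,b]))
E
```

```text
time: 14.8
eef_pos: [0.6085, 0.0624, 0.1419]
tool_rot: [1.0, -0.014, -0.001, -0.0]
force: [-5.6, 2.4, 2.3]
width: 0.123
grip_force: 25.0
time: 15.3
eef_pos: [0.6092, 0.0621, 0.1419]
tool_rot: [1.0, -0.014, 0.0, 0.0]
force: [0.2, -0.4, 0.4]
width: 0.373
grip_force: 0.0
time: 15.92
eef_pos: [0.5294, 0.0644, 0.2491]
tool_rot: [1.0, -0.014, 0.002, -0.0]
force: [-0.3, 1.3, -0.5]
width: 0.375
grip_force: 0.0
time: 16.42
eef_pos: [0.3782, 0.0689, 0.2478]
tool_rot: [1.0, -0.014, 0.001, -0.0]
force: [1.1, 0.1, 0.2]
width: 0.378
grip_force: 0.0
```

View pics/g3.png

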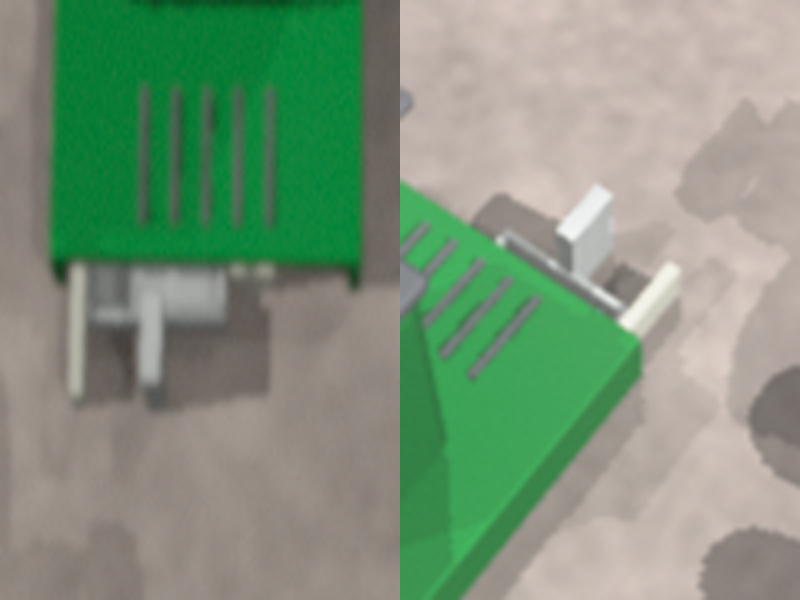

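The tray is in the runner beside the fence, with its rear rim at crop row ~322 and the fin's rear end at row ~385. I'll check the depth numerically.

Run:
```python
from h import *
B=lambda x,y:((x+.5)/3.333-.5+260,(y+.5)/5-.5+120)
for n,p,z in[("rearL",(98,324),.117),("rearR",(222,321),.117),("finrear",(148,385),.157),("deck",(150,262),.141),("fence tip",(76,394),.122)]: print(n,ray("top",B(*p),z).round(4))
```

```text
rearL [0.6244 0.0996 0.117 ]
rearR [0.6243 0.0195 0.117 ]
finrear [0.5878 0.0651 0.157 ]
deck [0.6444 0.0644 0.141 ]
fence tip [0.5927 0.1133 0.122 ]
```

The rear rim stands 20 mm outside the mouth, which is the home position, so I'm handing in.

```bash
python3 -c "
from plant import order
print(order.close_job())"
```

```text
the job is handed in; nothing more can be done
None
```

The drip tray is in the runner against the back stop and released, with its rear edge measured 20 mm outside the mouth as specified. The strongest push was about 11 N, against the stop, and the job was handed in at about 16.5 s.

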